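# Seat the measuring cell on the tea colour meter and hold it home

## Task

Pick the measuring cell (the squat metal can with the black knurled collar on top) off the enamel tray and set it over the pinned steel port of the tea colour meter. Turn it by its collar until the hidden keyways drop over the pins, then push it fully home against the spring and finish while still holding it down there with the gripper. Leave the mug, the bowl and the tin as they stand.

Things in the scene. Friction and masses are not known exactly. Their poses are not given: they have to be found in the camera images.
- cell: Measuring cell, loose, upright on the tray, 0.13-0.21 kg, 46 mm tall. Origin: centre of its underside, z up. Lower 29 mm: aluminium skirt 49 mm across. Bore beneath: 32.5 mm wide, 29 mm deep, with four keyways 8 mm wide, 5.5 mm deep radially, along the whole bore, at the body's +x, +y, -x, -y; open below, unseen while it stands.
- collar (a point): Grip point on the cell's axis, 38 mm above its origin, in the black knurled collar: a round band 54 mm across, 29 to 46 mm above the origin, one piece with the skirt. Top closed, with a round glass window. Grip it from above with one finger at each side.
- tray: White enamel tray with black rim, fixed, 200 mm (its x) by 300 mm (its y), rim 13 mm high, floor 4 mm thick. Origin: centre of its underside. Cell, mug and bowl stand on it in a row along its y about 100 mm apart, in any order; beside the cell there is finger room on the tray's +x and -x sides, little towards its neighbours.
- meter: Tea colour meter, fixed: white box 210 mm (its x) by 160 mm (its y) by 60 mm high, flat deck, small display and keys at its -x end. Origin: centre of its underside.
- port (a point): Centre of the port's foot on the deck, 60 mm above the table, z up. A fixed steel spigot 30 mm across rises 30 mm from here. Height of the cell's origin above this point: 20 mm resting on the pins (it stands there by itself), 9 mm when the keyways are over the pins and the cell just meets the plunger, 2 mm fully home on the flange (49 mm across, 2 mm high).
- spigot_top (a point): Centre of the spigot's top, 30 mm above the deck; its last 4 mm taper to 23 mm across. Four radial pins a quarter turn apart, 4.5 mm wide, reach 20.5 mm from the axis, tops 20 mm and undersides 12 mm above the deck. Their angle differs from start to start and from the meter's: turn the cell up to a quarter turn, either way. Keyways pass them within about 4 degrees.
- plunger (a joint): Sprung plunger in the spigot's top, 18 mm across, standing 8 mm proud (38 mm above the deck). 0 = up, grows as pressed, to 0.009 m; about 0.007 with the cell home. It pushes up with 3 N at 0 and 6.5 N with the cell home, more than the cell's weight, so a cell let go rises again.
- mug: Bystander: white porcelain tasting mug with lid and side handle (at its +y), 66 mm across, 87 mm high, on the tray, the handle's outside 58 mm from its axis. Origin: centre of its underside.
- bowl: Bystander: white porcelain tasting bowl, 86 mm across the rim, 55 mm high, on the tray. Origin: centre of its underside.
- tin: Bystander: closed metal sample tin, 63 mm across, 80 mm high, smooth, standing on the table farther from the robot. Origin: centre of its underside.
Things that resemble listed ones, but are neither listed nor needed, are in the scene too. Leave any red look-alike of the cell alone.

How it is judged:
By the outcome, as a careful person would: the job done as asked, in the order asked, and still so for the second after the job is handed in, while the arm keeps its last pose, push and grip.
It also fails if it takes over 54 s, if anything falls off the work surface, if the arm or the gripper's body presses on something with over 40 N, if the wrist force passes 120 N, or if a joint passes its speed limit or range.

## Robot

A 6-joint arm with a two-finger parallel gripper is mounted at the origin on the work surface. World frame = base frame: x ahead of the robot, y to its left, z up, the work surface at z = 0. Lengths are in m, angles in degrees, forces in N, time in s.
With the tool pointing down it reaches from about 0.3 to 0.75 m from the base axis. Payload 8.5 kg.
Tool frame: the origin (TCP) lies between the finger pads; the fingertips stand 22 mm ahead of it and the grasp point (between the pads) lies 3 mm ahead of it (env.nose_length is the distance from the TCP to the fingertips, in m); z points along the fingers, x is the direction in which the jaws open and shut, and the axes are right-handed (so a half turn about z gives the same grasp; the last joint's range is limited). The gripper opens to 85 mm and grips with 20 to 120 N. Pads are 22 mm wide; open, the fingers measure 114 mm over their backs; the gripper's body (76 mm by 85 mm) begins 54 mm behind the grasp point. The pads swing forward as they close: fully open they stand 13 mm farther back than shut.
Start: joints at [-79.085, 21.807, 74.336, -0, 83.858, -12.336], TCP at [0.217, -0.505, 0.253] pointing down, gripper open.
Joint ranges: [-178.18, 178.18], [-50.72, 133.34], [12.68, 142.11], [-81.47, 261.47], [9.98, 163.14], [-165.26, 165.26]. Speed limits (degrees/s): [136.94, 136.94, 180, 180, 180, 180].

## Interface

Orientations are given as a 3x3 rotation matrix whose columns are the frame's x, y, z axes.
In Python, from rig import env gives the robot as it stands.
- The arm moves only by the tool arm_command, never from a script. Its argument "steps" is a list of rows, each an object with "delta_pos": the shift along the world's x, y, z in mm, a list of three; "dr": the turn, a rotation vector about the world's x, y, z in degrees, a list of three. In form: [{"delta_pos": [dx, dy, dz], "dr": [wx, wy, wz]}, ...]. A call has 1 to 20 rows; each row shifts and turns the commanded pose from where the row before left it; what a row does not reach is not made up. A row lasts 1/10 s, in which the tool goes at most 50 mm and 8.59 degrees, less where a joint would pass 70% of its speed; a pose out of reach is approached as far as the arm can. A call with a gripper value outside its range is refused whole. "grip" is the opening, from 0 (shut) to 1 (fully open), set as the call begins (left out, the last holds). The fingers move at their own pace and stop on an object; "squeeze" is the grip in N (left out, the last holds). Time passes only in rows, so rows that do not move let the fingers close. It gives the time, the measured TCP pose, the force and the opening at its end, in the units of the state.
- env.observe(): the state, without advancing time (a new reading comes with each control period).
- env.get_image(name): name is "scene" or "side" or "wrist"; returns the picture (480x640x3 uint8, blue, green, red); there is no depth.
- env.get_calibration(name): a dict with "fx", "fy", "cx", "cy" (pixels), "view" (4x4, takes a point from world to camera coordinates). Camera axes: x right, y up, looking along -z (the intrinsics and any distortion apply to the point x, -y, -z); pixel columns grow to the right and rows downward; lengths in m; the calibration is good to about 2 mm. A picture is of the moment at which its call begins: read the wrist's pose just before it. get_calibration takes no time and is no camera call; for the wrist camera it gives the pose at the moment of the call.
- env.close_job(): hands the job in, once; it reports no verdict.
The state is a dict: "time_s": time; "q": joint angles; "qvel": joint speeds; "joint_efforts": joint torques, N m; "position": TCP position; "tool_rot": TCP orientation; "ft_force": force on the tool from outside, world axes, zero at the start; "wrist_torque": the same for the moment, N m; "grip_width": finger opening in m.
Only numpy, scipy, OpenCV 4.12 (cv2) and the standard library are available. Lean on these libraries where they do the work, as an engineer would, in place of code of your own. Each camera call takes 0.05 s, during which the arm holds its last target. There are 200 camera calls.

## Working session

There is one attempt and no reset: what is moved stays moved. The work goes in short steps, Python scripts to look and compute and a tool call to move; the robot and the scene stay as the last step left them, time stands still between calls to the robot, and variables do not carry over. Pictures are saved under pics/ and viewed, about 8 in all and at most 12, crops included, and the job is handed in when it is done.

Besides the shell and the picture viewer there is one more tool, called as name(argument=value, ...) on one line, values as JSON. arm_command: Moves the arm, as the interface text tells. Its arguments: {"type":"object","properties":{"steps":{"type":"array"},"grip":{"type":"number"},"squeeze":{"type":"number"}},"required":["steps"]}

```bash
mkdir -p pics
cat > h.py <<'E'
import numpy as np, cv2
from rig import env
def cal(n):
    c=env.get_calibration(n); return c
def ray(c,u,v):
    V=np.array(c["view"]);R=V[:3,:3];t=V[:3,3]
    K=np.array([[c["fx"],0,c["cx"]],[0,c["fy"],c["cy"]],[0,0,1.]])
    p=np.array([[[u,v]]],float)
    d=np.array(c.get("dist",c.get("distortion",np.zeros(5))),float).ravel()
    x,y=cv2.undistortPoints(p,K,d)[0,0]
    return -R.T@t, R.T@np.array([x,-y,-1.])
def onplane(c,u,v,z):
    o,d=ray(c,u,v); return o+d*(z-o[2])/d[2]
def proj(c,P):
    V=np.array(c["view"]);q=V[:3,:3]@np.array(P)+V[:3,3]
    return c["fx"]*q[0]/-q[2]+c["cx"], c["fy"]*q[1]/q[2]+c["cy"]
E
python3 - <<'E'
from h import *
for n in("scene","side","wrist"):
    c=cal(n);print(n,{k:np.round(v,3).tolist() if not isinstance(v,str) else v for k,v in c.items()})
    cv2.imwrite(f"pics/{n}0.png",env.get_image(n))
print(env.observe())
E
```

```text
scene {'fx': 434.355, 'fy': 434.355, 'cx': 321.7, 'cy': 240.527, 'view': [[0.842, 0.539, 0.008, -0.538], [-0.458, 0.708, 0.537, 0.181], [0.284, -0.456, 0.843, -1.139], [0.0, 0.0, 0.0, 1.0]]}
side {'fx': 530.416, 'fy': 530.416, 'cx': 322.714, 'cy': 248.608, 'view': [[-0.985, -0.174, 0.0, 0.606], [0.098, -0.555, 0.826, -0.106], [-0.144, 0.814, 0.563, -1.254], [0.0, 0.0, 0.0, 1.0]]}
wrist {'fx': 410.732, 'fy': 410.732, 'cx': 324.957, 'cy': 238.177, 'view': [[0.394, -0.919, -0.001, -0.549], [0.885, 0.379, -0.269, 0.034], [0.248, 0.105, 0.963, -0.378], [0.0, 0.0, 0.0, 1.0]]}
{'time_s': 0.15, 'q': array([-7.90849335e+01,  2.18354861e+01,  7.43717442e+01, -9.76036820e-04,
        8.38583879e+01, -1.23350556e+01]), 'qvel': array([-0.10738623, -0.06544901, -0.17884959,  0.006387  , -0.06519571,
       -0.00410849]), 'joint_efforts': array([ 5.94248177e-04, -4.48626280e+01, -2.31344676e+01, -2.19652370e-04,
        3.81408507e-03, -1.32419908e-05]), 'position': array([ 0.21707361, -0.50514217,  0.25283993]), 'tool_rot': array([[ 3.94747367e-01, -9.18789672e-01, -2.33488886e-04],
       [-9.18789016e-01, -3.94747370e-01,  1.12132796e-03],
       [-1.12243367e-03, -2.28114236e-04, -9.99999344e-01]]), 'ft_force': array([ 0.78809167,  0.1247074 , -0.47313567]), 'wrist_torque': array([ 0.00746929, -0.01314224, -0.00130664]), 'grip_width': 0.08536551085932982}
```

View pics/scene0.png

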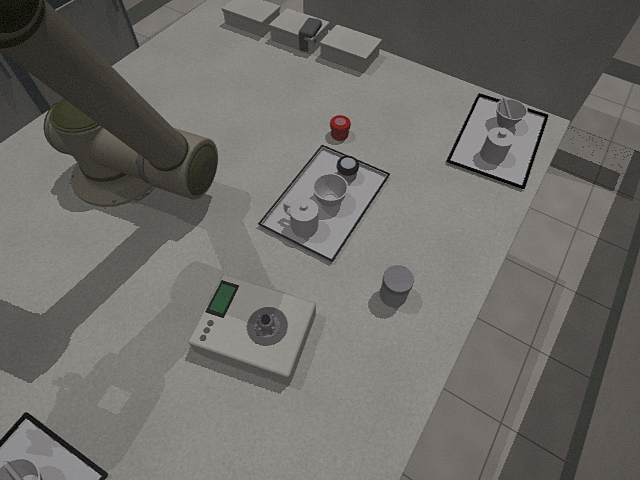

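View pics/side0.png

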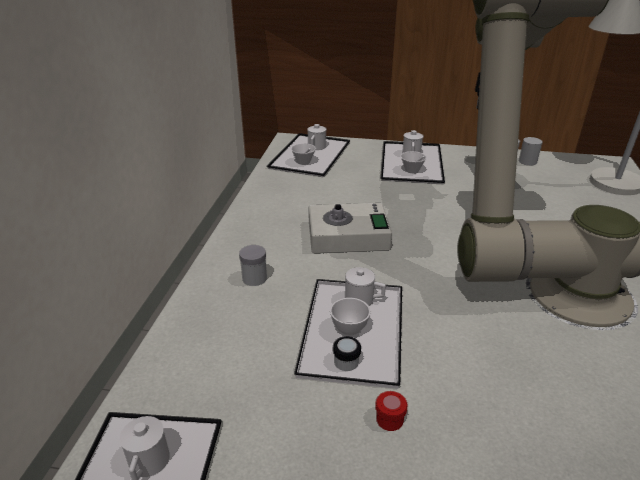

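The cell is the can with the black collar, at scene (348,165) and side (347,349). Possible confusions are the red look-alike at scene (340,127), side (391,410), and the tin at scene (397,285). The meter's port is at scene (266,322), side (338,216).

Run:
```python
from h import *
def tri(a,b):
    A=[];B=[]
    for n,(u,v) in(("scene",a),("side",b)):
        o,d=ray(cal(n),u,v);d/=np.linalg.norm(d);P=np.eye(3)-np.outer(d,d);A.append(P);B.append(P@o)
    return np.linalg.solve(sum(A),sum(B))
S=cal("scene");D=cal("side")
def blob(n,box,thr):
    im=cv2.imread(f"pics/{n}0.png").max(2);x0,y0,x1,y1=box
    m=(im[y0:y1,x0:x1]<thr).astype(np.uint8)
    k,l,s,c=cv2.connectedComponentsWithStats(m);i=1+np.argmax(s[1:,4]);
    cnt=max(cv2.findContours((l==i).astype(np.uint8),0,1)[0],key=cv2.contourArea)
    mo=cv2.moments(cv2.convexHull(cnt));return np.array([mo['m10']/mo['m00']+x0,mo['m01']/mo['m00']+y0]),s[i]
for n,b in(("scene",(333,150,362,182)),("side",(328,330,366,366))):
    c,s=blob(n,b,60);print("collar",n,c,s,onplane(cal(n),*c,0.0415))
print("tray scene",[onplane(S,*p,.013)[:2].round(3).tolist() for p in((323,148),(389,175),(333,258),(260,222))])
print("tray side",[onplane(D,*p,.013)[:2].round(3).tolist() for p in((316,282),(403,284),(400,381),(299,374))])
print("meter scene",[onplane(S,*p,.06)[:2].round(3).tolist() for p in((222,278),(316,302),(291,375),(190,343))])
print("port",onplane(S,267,325,.062),onplane(D,338,217,.062), "plunger",tri((265,319),(338,208)))
out=[]
for n,(u,v) in(("scene",(348,168)),("side",(347,350)),("scene",(266,322)),("side",(339,216))):
    im=cv2.imread(f"pics/{n}0.png")[v-30:v+30,u-40:u+40];out.append(cv2.resize(im,(400,300),interpolation=2))
cv2.imwrite("pics/c1.png",np.vstack([np.hstack(out[:2]),np.hstack(out[2:])]))
```

```text
collar scene [345.99187892 163.56995201] [  0   0  29  26 238] [0.50817118 0.31838346 0.0415    ]
collar side [346.62284678 348.71743729] [  5   6  28  26 347] [0.51190353 0.31739011 0.0415    ]
tray scene [[0.415, 0.356], [0.61, 0.368], [0.619, 0.079], [0.419, 0.069]]
tray side [[0.618, 0.082], [0.412, 0.053], [0.403, 0.356], [0.597, 0.373]]
meter scene [[0.463, -0.112], [0.657, -0.051], [0.698, -0.198], [0.501, -0.253]]
port [ 0.60397129 -0.14460895  0.062     ] [ 0.59990739 -0.14527163  0.062     ] plunger [ 0.60131875 -0.14451968  0.089748  ]
```

View pics/c1.png

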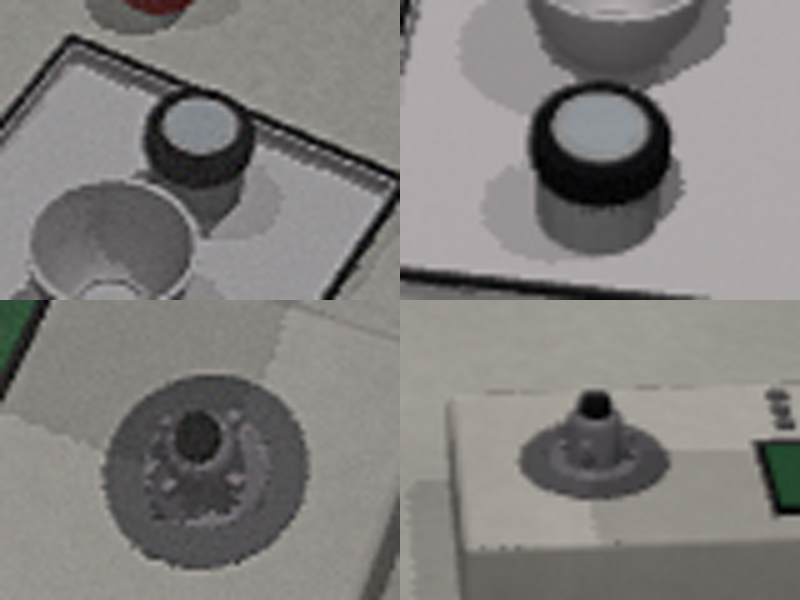

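Crop check: upper two show the black knurled collar with glass window on an aluminium skirt, next to the bowl: that is the cell. The lower two show the spigot with its pins and dark plunger. Now I'll move above the cell.

arm_command(steps=[{"delta_pos": [14.6,41.1,0],"dr": [0,0,3.5]},{"delta_pos": [14.6,41.1,0],"dr": [0,0,3.5]},{"delta_pos": [14.6,41.1,0],"dr": [0,0,3.5]},{"delta_pos": [14.6,41.1,0],"dr": [0,0,3.5]},{"delta_pos": [14.6,41.1,0],"dr": [0,0,3.5]},{"delta_pos": [14.6,41.1,0],"dr": [0,0,3.5]},{"delta_pos": [14.6,41.1,0],"dr": [0,0,3.5]},{"delta_pos": [14.6,41.1,0],"dr": [0,0,3.5]},{"delta_pos": [14.6,41.1,0],"dr": [0,0,3.5]},{"delta_pos": [14.6,41.1,0],"dr": [0,0,3.5]},{"delta_pos": [14.6,41.1,0],"dr": [0,0,3.5]},{"delta_pos": [14.6,41.1,0],"dr": [0,0,3.5]},{"delta_pos": [14.6,41.1,0],"dr": [0,0,3.5]},{"delta_pos": [14.6,41.1,0],"dr": [0,0,3.5]},{"delta_pos": [14.6,41.1,0],"dr": [0,0,3.5]},{"delta_pos": [14.6,41.1,0],"dr": [0,0,3.5]},{"delta_pos": [14.6,41.1,0],"dr": [0,0,3.5]},{"delta_pos": [14.6,41.1,0],"dr": [0,0,3.5]},{"delta_pos": [14.6,41.1,0],"dr": [0,0,3.5]},{"delta_pos": [14.6,41.1,0],"dr": [0,0,3.5]}], grip=1)

```text
time_s: 2.15
position: [0.5093, 0.3186, 0.253]
tool_rot: [[0.998, 0.059, -0.0], [0.059, -0.998, -0.0], [-0.001, 0.0, -1.0]]
ft_force: [-0.0, -0.2, -0.0]
grip_width: 0.0854
```

arm_command(steps=[{"delta_pos": [0,0,-20],"dr": [0,0,0]},{"delta_pos": [0,0,-20],"dr": [0,0,0]},{"delta_pos": [0,0,0],"dr": [0,0,0]},{"delta_pos": [0,0,0],"dr": [0,0,0]}])

```text
time_s: 2.55
position: [0.5092, 0.3166, 0.2137]
tool_rot: [[0.998, 0.057, -0.0], [0.057, -0.998, -0.0], [-0.0, 0.0, -1.0]]
ft_force: [0.6, 0.3, 0.7]
grip_width: 0.0853
```

Run:
```python
from h import *
c=cal("wrist");im=env.get_image("wrist");cv2.imwrite("pics/w1.png",im)
o=env.observe();print(o["time_s"],o["position"],o["tool_rot"].round(4).tolist(),o["ft_force"])
np.save("w1.npy",np.array(c["view"]))
for P in([.51,.318,.05],[.51,.318,.02]):print(proj(c,P))
```

```text
2.6 [0.50941369 0.31662931 0.21431976] [[0.9984, 0.0564, 0.0011], [0.0564, -0.9984, 0.0004], [0.0012, -0.0004, -1.0]] [0.44963549 0.27820542 0.24572331]
(np.float64(326.3612079650763), np.float64(221.0249425953573))
(np.float64(326.2131343897283), np.float64(212.18733017236735))
```

View pics/w1.png

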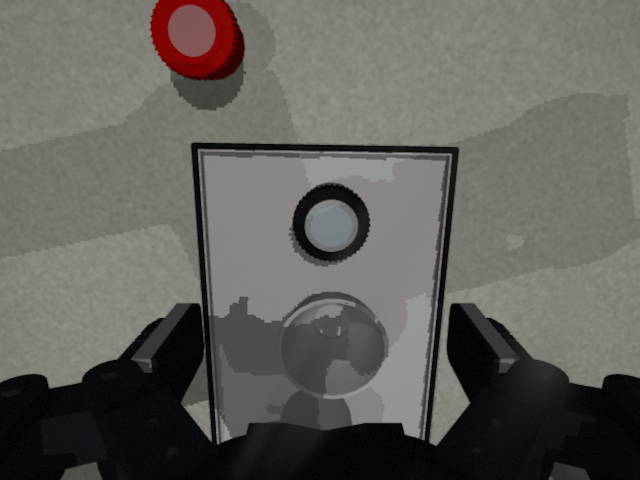

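Wrist view: black collar centred at about (331,224) on the tray, bowl below at (333,345), red look-alike at (195,35) outside the tray.

Run:
```python
from h import *
im=cv2.imread("pics/w1.png");c=cal("wrist");c["view"]=np.load("w1.npy")
m=(im.max(2)<45).astype(np.uint8)[170:275,280:385]
k,l,s,ce=cv2.connectedComponentsWithStats(m);i=1+np.argmax(s[1:,4])
cn=max(cv2.findContours((l==i).astype(np.uint8),0,1)[0],key=cv2.contourArea)
(e,ax,a)=cv2.fitEllipse(cv2.convexHull(cn));e=np.array(e)+[280,170];print(e,ax,onplane(c,*e,.046))
w=(331.5,225);print(onplane(c,*w,.05))
a=onplane(c,198,147,.013);b=onplane(c,456,151,.013);print("yaw",np.degrees(np.arctan2(*(b-a)[1::-1])),a,b)
```

```text
[330.66732025 222.51550674] (75.98795318603516, 76.88136291503906) [0.51322772 0.31612916 0.046     ]
[0.51381426 0.31530234 0.05      ]
yaw 2.29476290138489 [0.40947095 0.36184598 0.013     ] [0.60670509 0.36974966 0.013     ]
```

arm_command(steps=[{"delta_pos": [1.5,0,-25],"dr": [0,0,0]},{"delta_pos": [1.5,0,-30],"dr": [0,0,0]},{"delta_pos": [0,0,-30],"dr": [0,0,0]},{"delta_pos": [0,0,-30],"dr": [0,0,0]},{"delta_pos": [0,0,-20],"dr": [0,0,0]},{"delta_pos": [0,0,-15],"dr": [0,0,0]},{"delta_pos": [0,0,-12],"dr": [0,0,0]},{"delta_pos": [0,0,-10],"dr": [0,0,0]},{"delta_pos": [0,0,0],"dr": [0,0,0]},{"delta_pos": [0,0,0],"dr": [0,0,0]}])

```text
time_s: 3.6
position: [0.5125, 0.3168, 0.0419]
tool_rot: [[0.998, 0.057, 0.001], [0.057, -0.998, 0.0], [0.001, -0.0, -1.0]]
ft_force: [0.4, 0.3, 0.1]
grip_width: 0.0855
```

arm_command(steps=[{"delta_pos": [0,0,0],"dr": [0,0,0]},{"delta_pos": [0,0,0],"dr": [0,0,0]},{"delta_pos": [0,0,0],"dr": [0,0,0]},{"delta_pos": [0,0,0],"dr": [0,0,0]},{"delta_pos": [0,0,0],"dr": [0,0,0]},{"delta_pos": [0,0,0],"dr": [0,0,0]},{"delta_pos": [0,0,0],"dr": [0,0,0]},{"delta_pos": [0,0,0],"dr": [0,0,0]}], grip=0, squeeze=60)

```text
time_s: 4.4
position: [0.5125, 0.3168, 0.0424]
tool_rot: [[0.998, 0.057, 0.002], [0.057, -0.998, 0.001], [0.002, -0.001, -1.0]]
ft_force: [-1.2, -1.0, 5.0]
grip_width: 0.0522
```

arm_command(steps=[{"delta_pos": [0,0,3],"dr": [0,0,0]},{"delta_pos": [0,0,10],"dr": [0,0,0]},{"delta_pos": [0,0,25],"dr": [0,0,0]},{"delta_pos": [0,0,35],"dr": [0,0,0]},{"delta_pos": [0,0,35],"dr": [0,0,0]},{"delta_pos": [0,0,30],"dr": [0,0,0]},{"delta_pos": [0,0,15],"dr": [0,0,0]},{"delta_pos": [0,0,0],"dr": [0,0,0]},{"delta_pos": [0,0,0],"dr": [0,0,0]},{"delta_pos": [0,0,0],"dr": [0,0,0]}])

```text
time_s: 5.4
position: [0.5116, 0.3165, 0.1931]
tool_rot: [[0.998, 0.057, -0.002], [0.057, -0.998, -0.001], [-0.002, 0.001, -1.0]]
ft_force: [0.7, 0.4, -0.7]
grip_width: 0.0525
```

Run:
```python
from h import *
o=env.observe();p=o["position"];print(p,o["ft_force"],o["wrist_torque"],o["grip_width"])
c=cal("wrist");w=env.get_image("wrist");np.save("w2.npy",np.array(c["view"]))
s=env.get_image("side");D=cal("side")
u,v=map(int,proj(D,p));print(u,v,proj(c,p+[0,0,.005]))
cv2.imwrite("pics/s2full.png",s);cv2.imwrite("pics/w2full.png",w)
v0=max(v-60,0);a=cv2.resize(s[v0:v0+120,u-80:u+80],(400,300),interpolation=2)
b=cv2.resize(w[160:480,110:537],(400,300))
cv2.imwrite("pics/g2.png",np.hstack([a,b]))
```

```text
[0.51159498 0.31649563 0.19305328] [ 0.66990438  0.41243393 -0.73037879] [ 0.03023359 -0.0060348   0.03371917] 0.05249482460217839
349 288 (np.float64(325.54834779551305), np.float64(348.1261161003266))
```

View pics/g2.png

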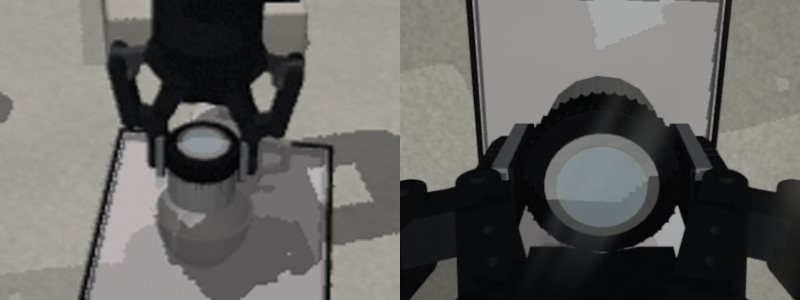

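Gripped upright, the collar between both pads, tray left untouched. Carrying it beside the port to look at the port with the wrist camera.

arm_command(steps=[{"delta_pos": [2,-10,15],"dr": [0,0,0]},{"delta_pos": [4,-25,20],"dr": [0,0,0]},{"delta_pos": [6,-35,20],"dr": [0,0,0]},{"delta_pos": [6,-38,5],"dr": [0,0,0]},{"delta_pos": [6,-38,0],"dr": [0,0,0]},{"delta_pos": [6,-38,0],"dr": [0,0,0]},{"delta_pos": [6,-38,0],"dr": [0,0,0]},{"delta_pos": [6,-38,0],"dr": [0,0,0]},{"delta_pos": [6,-38,0],"dr": [0,0,0]},{"delta_pos": [6,-38,0],"dr": [0,0,0]},{"delta_pos": [6,-38,0],"dr": [0,0,0]},{"delta_pos": [6,-38,0],"dr": [0,0,0]},{"delta_pos": [6,-38,0],"dr": [0,0,0]},{"delta_pos": [6,-35,0],"dr": [0,0,0]},{"delta_pos": [6,-25,0],"dr": [0,0,0]},{"delta_pos": [4,-15,0],"dr": [0,0,0]},{"delta_pos": [2,-5,0],"dr": [0,0,0]},{"delta_pos": [0,0,0],"dr": [0,0,0]},{"delta_pos": [0,0,0],"dr": [0,0,0]},{"delta_pos": [0,0,0],"dr": [0,0,0]}])

```text
time_s: 7.5
position: [0.6021, -0.2121, 0.2546]
tool_rot: [[0.998, 0.058, 0.0], [0.058, -0.998, 0.0], [0.0, -0.0, -1.0]]
ft_force: [1.1, -0.1, -1.7]
grip_width: 0.0524
```

Run:
```python
from h import *
o=env.observe();p=o["position"];print(p,o["tool_rot"].round(4).tolist(),o["ft_force"],o["grip_width"])
c=cal("wrist");w=env.get_image("wrist");np.save("w3.npy",np.array(c["view"]))
cv2.imwrite("pics/w3.png",w)
print("collar top centre expected",proj(c,p+[0,0,.008]),"port",proj(c,[.602,-.1448,.062]))
```

```text
[ 0.60209493 -0.2120966   0.25459949] [[0.9983, 0.058, 0.0001], [0.058, -0.9983, 0.0001], [0.0001, -0.0001, -1.0]] [ 1.05639291 -0.06399018 -1.66514658] 0.052429396033191064
collar top centre expected (np.float64(325.5970730883503), np.float64(353.3081459100754)) port (np.float64(330.0414107818714), np.float64(124.65106378109877))
```

View pics/w3.png

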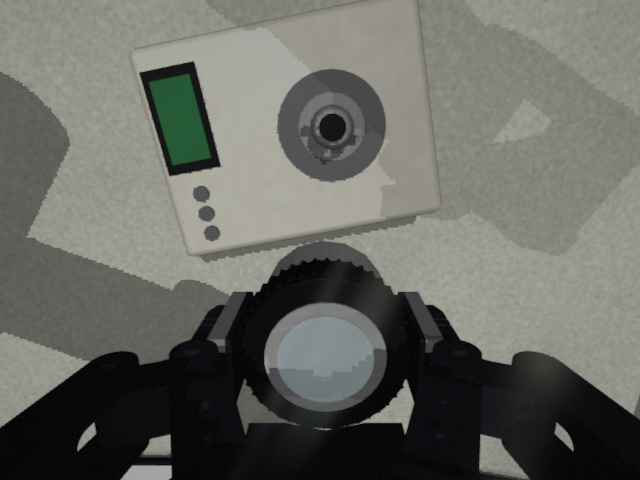

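Wrist view: dark ring around the port centred near (331,125), plunger at (332,127); held cell's window at about (326,357).

Run:
```python
from h import *
im=cv2.imread("pics/w3.png");c=cal("wrist");p=env.observe()["position"]
g=cv2.cvtColor(im,cv2.COLOR_BGR2GRAY)
def fit(m,box,z,name):
    x0,y0,x1,y1=box;m=m[y0:y1,x0:x1].astype(np.uint8)
    k,l,s,ce=cv2.connectedComponentsWithStats(m);i=1+np.argmax(s[1:,4])
    cn=max(cv2.findContours((l==i).astype(np.uint8),0,1)[0],key=cv2.contourArea)
    e,ax,a=cv2.fitEllipse(cv2.convexHull(cn));e=np.array(e)+[x0,y0]
    print(name,e.round(1),np.round(ax,1),onplane(c,*e,z).round(4))
fit(g<115,(265,60,395,188),.060,"ring")
fit(g<40,(310,105,355,150),.098,"plunger")
fit(g>90,(268,300,384,408),p[2]+.008,"window rim")
print(p)
for b in((300,70),(331,75),(360,170),(290,130),(375,130),(331,127),(325,335),(275,352)):print(b,g[b[1],b[0]])
```

```text
ring [331.2 124.8] [107.9 112.1] [ 0.6029 -0.145   0.06  ]
plunger [332.2 127.1] [25.5 26.9] [ 0.603  -0.1463  0.098 ]
window rim [322.1 353.5] [100.9 121.1] [ 0.601  -0.2124  0.2626]
[ 0.60210981 -0.21226459  0.25458858]
(300, 70) 168
(331, 75) 74
(360, 170) 82
(290, 130) 83
(375, 130) 72
(331, 127) 21
(325, 335) 142
(275, 352) 127
```

arm_command(steps=[{"delta_pos": [0.5,20,0],"dr": [0,0,0]},{"delta_pos": [0.5,30,0],"dr": [0,0,0]},{"delta_pos": [0,17.7,-10],"dr": [0,0,0]},{"delta_pos": [0,0,-25],"dr": [0,0,0]},{"delta_pos": [0,0,-30],"dr": [0,0,0]},{"delta_pos": [0,0,-25],"dr": [0,0,0]},{"delta_pos": [0,0,-15],"dr": [0,0,0]},{"delta_pos": [0,0,-5],"dr": [0,0,0]},{"delta_pos": [0,0,0],"dr": [0,0,0]},{"delta_pos": [0,0,0],"dr": [0,0,0]}])

```text
time_s: 8.55
position: [0.6035, -0.1453, 0.1455]
tool_rot: [[0.998, 0.057, 0.002], [0.057, -0.998, -0.001], [0.002, 0.001, -1.0]]
ft_force: [0.3, 0.2, -1.3]
grip_width: 0.0524
```

arm_command(steps=[{"delta_pos": [0,0,-3],"dr": [0,0,0]},{"delta_pos": [0,0,-3],"dr": [0,0,0]},{"delta_pos": [0,0,-3],"dr": [0,0,0]},{"delta_pos": [0,0,-3],"dr": [0,0,0]},{"delta_pos": [0,0,-2],"dr": [0,0,0]},{"delta_pos": [0,0,-2],"dr": [0,0,0]},{"delta_pos": [0,0,-2],"dr": [0,0,0]},{"delta_pos": [0,0,0],"dr": [0,0,0]},{"delta_pos": [0,0,0],"dr": [0,0,0]}])

```text
time_s: 9.45
position: [0.6031, -0.1456, 0.1263]
tool_rot: [[0.998, 0.057, 0.0], [0.057, -0.998, -0.0], [0.0, 0.0, -1.0]]
ft_force: [-0.5, 0.5, -1.9]
grip_width: 0.0522
```

arm_command(steps=[{"delta_pos": [0,0,-2],"dr": [0,0,0]},{"delta_pos": [0,0,-2],"dr": [0,0,0]},{"delta_pos": [0,0,0],"dr": [0,0,0]},{"delta_pos": [0,0,0],"dr": [0,0,0]}])

```text
time_s: 9.85
position: [0.6031, -0.1456, 0.1222]
tool_rot: [[0.998, 0.057, -0.0], [0.057, -0.998, 0.0], [-0.0, -0.0, -1.0]]
ft_force: [-0.1, -0.1, -1.2]
grip_width: 0.0522
```

arm_command(steps=[{"delta_pos": [0,0,-2],"dr": [0,0,0]},{"delta_pos": [0,0,-1],"dr": [0,0,0]},{"delta_pos": [0,0,-1],"dr": [0,0,0]},{"delta_pos": [0,0,0],"dr": [0,0,0]},{"delta_pos": [0,0,0],"dr": [0,0,0]}])

```text
time_s: 10.35
position: [0.6031, -0.1456, 0.1184]
tool_rot: [[0.998, 0.057, 0.0], [0.057, -0.998, 0.0], [0.0, -0.0, -1.0]]
ft_force: [-0.4, 2.2, 0.0]
grip_width: 0.0527
```

arm_command(steps=[{"delta_pos": [0,0.5,-1],"dr": [0,0,0]},{"delta_pos": [0,0,-1],"dr": [0,0,0]},{"delta_pos": [0,0,0],"dr": [0,0,0]},{"delta_pos": [0,0,0],"dr": [0,0,0]},{"delta_pos": [0,0,0],"dr": [0,0,0]}])

```text
time_s: 10.85
position: [0.6032, -0.1456, 0.1182]
tool_rot: [[0.998, 0.057, 0.001], [0.057, -0.998, -0.002], [0.001, 0.002, -1.0]]
ft_force: [-4.4, -0.3, 11.8]
grip_width: 0.0523
```

arm_command(steps=[{"delta_pos": [-0.4,0,0],"dr": [0,0,2]},{"delta_pos": [0,0,0],"dr": [0,0,2]},{"delta_pos": [0,0,0],"dr": [0,0,2]},{"delta_pos": [0,0,0],"dr": [0,0,2]},{"delta_pos": [0,0,0],"dr": [0,0,2]},{"delta_pos": [0,0,0],"dr": [0,0,2]},{"delta_pos": [0,0,0],"dr": [0,0,0]}])

```text
time_s: 11.55
position: [0.6036, -0.1454, 0.1183]
tool_rot: [[0.965, 0.264, 0.004], [0.264, -0.965, -0.001], [0.003, 0.002, -1.0]]
ft_force: [0.3, 1.4, 11.0]
grip_width: 0.0526
```

arm_command(steps=[{"delta_pos": [0,0,0],"dr": [0,0,2]},{"delta_pos": [0,0,0],"dr": [0,0,2]},{"delta_pos": [0,0,0],"dr": [0,0,2]},{"delta_pos": [0,0,0],"dr": [0,0,2]},{"delta_pos": [0,0,0],"dr": [0,0,2]},{"delta_pos": [0,0,0],"dr": [0,0,2]},{"delta_pos": [0,0,0],"dr": [0,0,0]}])

```text
time_s: 12.25
position: [0.6034, -0.1453, 0.1182]
tool_rot: [[0.889, 0.459, 0.003], [0.459, -0.889, -0.001], [0.002, 0.003, -1.0]]
ft_force: [-2.6, 1.7, 11.1]
grip_width: 0.0527
```

arm_command(steps=[{"delta_pos": [-0.2,0,0],"dr": [0,0,2]},{"delta_pos": [0,0,0],"dr": [0,0,2]},{"delta_pos": [0,0,0],"dr": [0,0,2]},{"delta_pos": [0,0,0],"dr": [0,0,2]},{"delta_pos": [0,0,0],"dr": [0,0,2]},{"delta_pos": [0,0,0],"dr": [0,0,2]},{"delta_pos": [0,0,0],"dr": [0,0,0]}])

```text
time_s: 12.95
position: [0.6033, -0.1454, 0.1182]
tool_rot: [[0.774, 0.633, 0.003], [0.633, -0.774, -0.001], [0.002, 0.003, -1.0]]
ft_force: [-1.1, 0.3, 10.9]
grip_width: 0.0526
```

arm_command(steps=[{"delta_pos": [0,0,0],"dr": [0,0,2]},{"delta_pos": [0,0,0],"dr": [0,0,2]},{"delta_pos": [0,0,0],"dr": [0,0,2]},{"delta_pos": [0,0,0],"dr": [0,0,2]},{"delta_pos": [0,0,0],"dr": [0,0,2]},{"delta_pos": [0,0,0],"dr": [0,0,2]},{"delta_pos": [0,0,0],"dr": [0,0,0]}])

```text
time_s: 13.65
position: [0.6032, -0.1454, 0.1181]
tool_rot: [[0.625, 0.78, 0.003], [0.78, -0.625, -0.001], [0.001, 0.003, -1.0]]
ft_force: [-1.5, 0.4, 10.2]
grip_width: 0.0523
```

```bash
python3 -c "
from h import *
o=env.observe();print(o['q'].round(1),o['position'],o['wrist_torque'],o['ft_force'])"
```

```text
[-24.5  35.5  73.9  -0.   70.4 -75.8] [ 0.60317733 -0.14542401  0.11813226] [0.17784577 0.3381884  0.01400794] [-1.54890762  0.44080224 10.24875445]
```

arm_command(steps=[{"delta_pos": [0,0,0],"dr": [0,0,2]},{"delta_pos": [0,0,0],"dr": [0,0,2]},{"delta_pos": [0,0,0],"dr": [0,0,2]},{"delta_pos": [0,0,0],"dr": [0,0,2]},{"delta_pos": [0,0,0],"dr": [0,0,2]},{"delta_pos": [0,0,0],"dr": [0,0,2]},{"delta_pos": [0,0,0],"dr": [0,0,0]}])

```text
time_s: 14.35
position: [0.603, -0.1453, 0.1174]
tool_rot: [[0.449, 0.893, 0.002], [0.893, -0.449, -0.001], [0.0, 0.002, -1.0]]
ft_force: [-0.7, 0.2, 6.0]
grip_width: 0.0523
```

arm_command(steps=[{"delta_pos": [0,0,-1],"dr": [0,0,1]},{"delta_pos": [0,0,0],"dr": [0,0,0]},{"delta_pos": [0,0,0],"dr": [0,0,0]}])

```text
time_s: 14.65
position: [0.6023, -0.1451, 0.115]
tool_rot: [[0.435, 0.901, -0.001], [0.901, -0.435, 0.0], [-0.0, -0.001, -1.0]]
ft_force: [-2.2, -0.3, 0.4]
grip_width: 0.0525
```

The keyways have dropped over the pins (z past 0.118, force gone). Going down to the plunger.

arm_command(steps=[{"delta_pos": [0,0,-2],"dr": [0,0,0]},{"delta_pos": [0,0,-2],"dr": [0,0,0]},{"delta_pos": [0,0,-2],"dr": [0,0,0]},{"delta_pos": [0,0,-1],"dr": [0,0,0]},{"delta_pos": [0,0,0],"dr": [0,0,0]},{"delta_pos": [0,0,0],"dr": [0,0,0]}])

```text
time_s: 15.25
position: [0.6023, -0.145, 0.108]
tool_rot: [[0.434, 0.901, -0.001], [0.901, -0.434, 0.0], [-0.0, -0.001, -1.0]]
ft_force: [-2.9, 0.9, -2.7]
grip_width: 0.0524
```

```bash
python3 -c "
from h import *
o=env.observe();print(o['q'].round(1),o['position'],o['wrist_torque'],o['ft_force'])"
```

```text
[-24.5  36.1  74.6  -0.   69.3 -88.7] [ 0.60229739 -0.14502852  0.10799222] [0.04732577 0.33419911 0.05240641] [-2.87072246  0.92733961 -2.74072163]
```

arm_command(steps=[{"delta_pos": [-0.3,0,-2],"dr": [0,0,0]},{"delta_pos": [0,0,-2],"dr": [0,0,0]},{"delta_pos": [0,0,-2],"dr": [0,0,0]},{"delta_pos": [0,0,-1],"dr": [0,0,0]},{"delta_pos": [0,0,0],"dr": [0,0,0]},{"delta_pos": [0,0,0],"dr": [0,0,0]}])

```text
time_s: 15.85
position: [0.6024, -0.1451, 0.1018]
tool_rot: [[0.434, 0.901, 0.001], [0.901, -0.434, -0.0], [0.0, 0.001, -1.0]]
ft_force: [-4.2, 0.9, 4.6]
grip_width: 0.0523
```

arm_command(steps=[{"delta_pos": [0,0,-1],"dr": [0,0,0]},{"delta_pos": [0,0,-1],"dr": [0,0,0]},{"delta_pos": [0,0,-1],"dr": [0,0,0]},{"delta_pos": [0,0,0],"dr": [0,0,0]},{"delta_pos": [0,0,0],"dr": [0,0,0]}], squeeze=80)

```text
time_s: 16.35
position: [0.6023, -0.1451, 0.1005]
tool_rot: [[0.434, 0.901, 0.002], [0.901, -0.434, -0.001], [-0.0, 0.002, -1.0]]
ft_force: [-9.1, 3.5, 18.0]
grip_width: 0.0517
```

arm_command(steps=[{"delta_pos": [-0.5,0.2,-0.5],"dr": [0,0,0]},{"delta_pos": [-0.3,0,-0.5],"dr": [0,0,0]},{"delta_pos": [0,0,0],"dr": [0,0,0]},{"delta_pos": [0,0,0],"dr": [0,0,0]},{"delta_pos": [0,0,0],"dr": [0,0,0]}])

```text
time_s: 16.85
position: [0.6022, -0.1451, 0.1004]
tool_rot: [[0.434, 0.901, 0.004], [0.901, -0.434, -0.002], [0.0, 0.005, -1.0]]
ft_force: [-8.1, 3.0, 22.9]
grip_width: 0.0516
```

Run:
```python
from h import *
o=env.observe();p=o["position"];print(o["time_s"],p,o["ft_force"],o["wrist_torque"],o["grip_width"])
r=[]
for n in("side","scene"):
    s=env.get_image(n);c=cal(n);u,v=map(int,proj(c,[.603,-.145,.08]));print(n,u,v)
    a=s[v-36:v+36,u-48:u+48];r.append(cv2.resize(a,(400,300),interpolation=2))
    cv2.imwrite(f"pics/{n}5.png",s)
cv2.imwrite("pics/f5.png",np.hstack(r))
```

```text
16.85 [ 0.60223772 -0.14505566  0.10043319] [-8.12487742  3.0486396  22.94549872] [0.58281114 1.3021938  0.04878946] 0.051584967923170674
side 336 211
scene 265 321
```

View pics/f5.png

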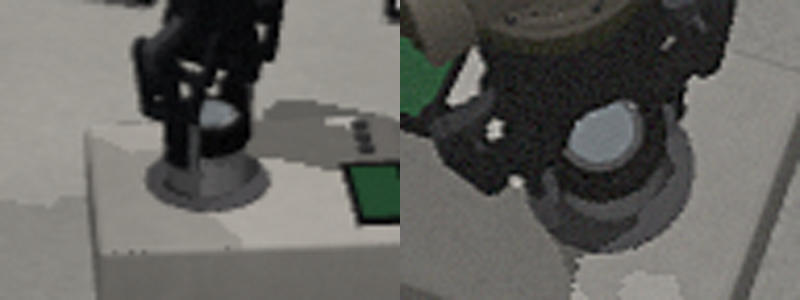

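Side and scene crops show the skirt down on the flange ring with the fingers still around the collar. I'll relieve the side load and confirm the height.

arm_command(steps=[{"delta_pos": [-0.8,0.3,0],"dr": [0,0,0]},{"delta_pos": [0,0,-0.5],"dr": [0,0,0]},{"delta_pos": [0,0,0],"dr": [0,0,0]},{"delta_pos": [0,0,0],"dr": [0,0,0]},{"delta_pos": [0,0,0],"dr": [0,0,0]}])

```text
time_s: 17.45
position: [0.6021, -0.145, 0.1004]
tool_rot: [[0.434, 0.901, 0.006], [0.901, -0.434, -0.002], [0.0, 0.007, -1.0]]
ft_force: [-5.6, 3.2, 23.9]
grip_width: 0.052
```

Run:
```python
from h import *
o=env.observe();p=o["position"];print(o["time_s"],p,o["ft_force"],o["wrist_torque"],o["grip_width"],o["tool_rot"].round(4).tolist())
A=[];B=[]
for n in("side","scene"):
    s=cv2.cvtColor(env.get_image(n),cv2.COLOR_BGR2GRAY);c=cal(n);u,v=map(int,proj(c,[.603,-.145,.108]))
    m=(s[v-10:v+11,u-12:u+13]>110).astype(np.uint8);k,l,st,ce=cv2.connectedComponentsWithStats(m)
    i=l[10,12];e=ce[i]+[u-12,v-10];print(n,(u,v),e,st[i])
    q,d=ray(c,*e);d/=np.linalg.norm(d);P=np.eye(3)-np.outer(d,d);A.append(P);B.append(P@q)
print(np.linalg.solve(sum(A),sum(B)))
```

```text
17.45 [ 0.60208257 -0.14502439  0.10039095] [-5.60341909  3.19264596 23.93167156] [0.54608801 0.88614598 0.09590577] 0.05195547525862497 [[0.4343, 0.9007, 0.0062], [0.9008, -0.4343, -0.0025], [0.0004, 0.0067, -1.0]]
side (337, 201) [339.47826087 201.73913043] [12  9  7  5 23]
scene (264, 315) [265.18831169 316.55194805] [  6   5  15  14 154]
[ 0.60109045 -0.14581267  0.1070542 ]
```

arm_command(steps=[{"delta_pos": [0,0,0],"dr": [0.15,0.35,0]},{"delta_pos": [0,0,0],"dr": [0,0,0]},{"delta_pos": [0,0,0],"dr": [0,0,0]},{"delta_pos": [0,0,0],"dr": [0,0,0]}])

```text
time_s: 17.95
position: [0.6021, -0.145, 0.1004]
tool_rot: [[0.434, 0.901, 0.0], [0.901, -0.434, 0.0], [0.0, 0.0, -1.0]]
ft_force: [-5.6, 1.9, 23.2]
grip_width: 0.0518
```

arm_command(steps=[{"delta_pos": [0,0,0],"dr": [0,0,0]},{"delta_pos": [0,0,0],"dr": [0,0,0]},{"delta_pos": [0,0,0],"dr": [0,0,0]},{"delta_pos": [0,0,0],"dr": [0,0,0]},{"delta_pos": [0,0,0],"dr": [0,0,0]},{"delta_pos": [0,0,0],"dr": [0,0,0]}])

```text
time_s: 18.55
position: [0.6021, -0.145, 0.1004]
tool_rot: [[0.434, 0.901, 0.0], [0.901, -0.434, 0.0], [0.0, 0.0, -1.0]]
ft_force: [-4.2, 2.7, 23.2]
grip_width: 0.0519
```

Steady and level, at a solid stop with 23 N of downward push. Handing in.

```bash
python3 -c "
from h import *
print(env.close_job());o=env.observe();print(o['time_s'],o['position'],o['ft_force'],o['grip_width'])"
```

```text
the job is handed in; nothing more can be done
None
the job is handed in; nothing more can be done
```

The measuring cell is on the port, pushed down to a solid stop, and the gripper was still holding it there when I handed the job in at about 18.6 s. I gripped the cell by its collar and carried it from the tray to the pinned port. I turned it about 61° until the keyways dropped over the pins, then pushed it down against the plunger.

**Last checks**
- **Depth:** the tool came down 17.8 mm from resting on the pins, where 18 mm is nominal. It stayed at the same height as the push rose from 18 N to 24 N.
- **Top of the cell:** two camera views put it at 107 mm, where 108 mm is expected. That agrees within the 2 mm calibration accuracy.
- **Hold:** at hand-in the tool was level, pressing with about 23 N, and the fingers were 52 mm apart. That reading is about 2 mm under the collar's 54 mm, as it was from the first grip.

**Did not fully settle:** a sideways force of about 5 N remained. The tool had tilted by about 0.4° under that load, and I levelled it before handing in.

I did not move towards or touch the mug, bowl, tin or red look-alike, but I took no final picture of them. The hand-in reported no verdict.

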